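# Hold a test probe square on a masked panel pad

### The arm

A 6-joint arm with a two-finger parallel gripper is mounted at the origin on the work surface. World frame = base frame: x ahead of the robot, y to its left, z up, the work surface at z = 0. Lengths are in mm, angles in rad, forces in N, time in s.
With the tool pointing down it reaches from about 300 to 775 mm from the base axis. Payload 14.6 kg.
Tool frame: the origin (TCP) lies between the finger pads; the fingertips stand finger_overhang ahead of it and the grasp point (between the pads) lies 8 mm behind it (finger_overhang is the distance from the TCP to the fingertips, in mm); z points along the fingers, y is the line along which they close (so a half turn about z gives the same grasp; the last joint's range is limited). The gripper opens to 94 mm and grips with 3 to 60 N. Pads are 16 mm wide; open, the fingers measure 119 mm over their backs; the gripper's body (75 mm by 177 mm) begins 78 mm behind the grasp point.
Start: joints at [-1.312, 0.3, 1.521, -0, 1.321, -0.067], TCP at [176.03, -521.059, 216.446] pointing down, gripper open.
Joint ranges: [-3.03, 3.03], [-0.79, 2.21], [0.23, 2.52], [-1.04, 4.18], [0, 3.07], [-2.55, 2.55]. Speed limits (rad/s): [2.22, 2.22, 2.57, 3.14, 3.14, 3.14].

### API

Orientations are given as a unit quaternion [x, y, z, w].
In Python, from cell import observe, get_image, camera_params, hand_in, find_in, cut_out, tip_of, finger_overhang gives the robot as it stands.
- The arm moves only by the tool carry_out, never from a script. Its argument "moves" is a list of rows, each an object of numbers: "x", "y", "z": the shift along the world's x, y, z in units of 25 mm (1.0 is 25 mm); "rx", "ry", "rz": the turn, a rotation vector about the world's x, y, z in units of 6 degrees (1.0 is 6 degrees); "gripper": the finger opening in mm, from 0 to 94. In form: [{"x": .., "y": .., "z": .., "rx": .., "ry": .., "rz": .., "gripper": ..}, ...]. A call has 1 to 10 rows; each row shifts and turns the commanded pose from where the row before left it; what a row does not reach is not made up. A row lasts 1/10 s, in which the tool goes at most 50 mm and 8.59 degrees, less where a joint would pass 70% of its speed; a pose out of reach is approached as far as the arm can. A call is refused whole if a number of a shift passes 1 or a number of a turn 1, either way. A call with a gripper value outside its range is refused whole. The fingers move at their own pace and stop on an object; "force" is the grip in N (left out, the last holds). Time passes only in rows, so rows that do not move let the fingers close. It gives the time, the measured TCP pose, the force, the opening and the grip force at its end, in the units of the state.
- observe(): the state, without advancing time (a new reading comes with each control period).
- get_image(name): name is "side" or "top"; returns (picture, depth): 480x640x3 uint8, blue, green, red; 480x640 float32, mm along the optical axis (not along the pixel's ray), 0 where there is no reading.
- camera_params(name): a dict with "K" (3x3 intrinsics, pixels), "rvec" (rotation vector, rad) and "tvec" (3), from world to camera coordinates, as OpenCV has them. Camera axes: x right, y down, z forward; pixel columns grow to the right and rows downward; lengths in mm; the calibration is good to about 2 mm. A picture is of the moment at which its call begins. camera_params takes no time and is no camera call.
- hand_in(): hands the job in; it is judged then, once.
Trained networks look in the newest picture that a camera, given by its name, has taken for a name from the list of things; names that differ only in an ending like _2 or _b are one class to them, and where a whole thing is asked for, a point or a joint stands for the part that bears it (a point fixed in the world has none). Each returns a list of dicts, best first, with "score" (0 to 1); they miss things now and then, are a little off and sometimes report something else, mostly with a low value. They report only what shows in the picture. A call takes as long as a camera call. They do not tell look-alikes from the thing itself.
- find_in(camera, query): "box" ([centre column, centre row, width, height] in pixels, round what is visible of it).
- cut_out(camera, query): "pixels" (480x640 bool, what is visible of it) and "box" ([centre column, centre row, width, height] in pixels, round what is visible of it).
- tip_of(camera, query): "at" ([column, row] in pixels: a listed point, or the origin of a listed thing).
The state is a dict: "t": time; "q": joint angles; "joint_vel": joint speeds; "joint_torque": joint torques, N m; "tcp_pos": TCP position; "tcp_rot": TCP orientation; "contact_force": force on the tool from outside, world axes, zero at the start; "moment": the same for the moment, N m; "opening": finger opening in mm; "gripper_force": force on a finger pad.
Only numpy, scipy, OpenCV 4.12 (cv2) and the standard library are available. Lean on these libraries where they do the work, as an engineer would, in place of code of your own. Each camera call takes 0.05 s, during which the arm holds its last target. There are 200 camera calls.

### The job

Lift the yellow masking plate off the sloping circuit panel and set it down flat on the green mat, then take the blue-handled spring probe out of its stand and hold its tip on the gold pad that was underneath, square to the sloping panel, pressing gently so that the spring tip is pushed in about halfway. Finish while still holding it there, steady, in the gripper; leave the other things on the table where they are.

Things in the scene. Friction and masses are not known exactly. Their poses are not given: they have to be found in the camera images.
- nest: Fixed aluminium work nest, base 200 x 180 x 12 mm, carrying a rigid green panel (155 along the slope x 135) that slopes 20 degrees, rising toward the nest's +x. Origin: centre of its underside, z up; the panel's surface centre is 65 straight above it. A ledge 5 high crosses the panel's low end; its high end is 93 above the table. Chips on the panel are 1 high.
- pad: Round gold pad, 20 mm diameter, in a thin white ring (28), flush on the panel halfway up the slope, up to 14 to either side of the panel's centre line; hidden under the yellow mask at the start. Origin: pad centre on the panel surface; z is the panel's outward normal (20 degrees from vertical, leaning toward the nest's -x); x points up the slope.
- mask: Loose yellow plate 84 (x) x 74 (y) x 6 mm thick, lying on the sloping panel over the gold pad. A black grip rib stands on its middle: 60 long along x, 14 thick across y, its top 40 above the plate's underside. 0.13 to 0.25 kg. Origin: centre of the plate's underside; z out of the plate along the rib's height.
- mat: Flat green mat 190 (x) x 170 (y) x 2 thick, fixed on the table, left or right of the nest. Origin: centre of its underside.
- stand: Grey block 70 x 70 x 80 high, fixed on the table, on the other side of the nest from the mat, with an upright 23 diameter hole right through its middle; holds the probe. Origin: centre of its underside.
- probe: Loose probe, 0.1 kg, upright in the stand. Origin: centre of the collar's underside (at the stand's top); z along the axis to the handle's top. In mm from the origin: black collar 36 diameter, 0 to 6; blue round handle 24 diameter, 6 to 70, white band near its top; steel barrel 16 diameter, 0 to -50; 7 diameter brass spring plunger with round end, -50 to -70.
- tip (a point): Very end of the probe's brass plunger (moves with the plunger), on the probe's axis, 70 below the probe's origin while the plunger is out.
- plunger (a joint): How far the probe's spring plunger is pushed into the barrel, in m: 0 = fully out, 0.014 = fully in (bottomed). Spring: 1.2 N to start it moving, plus 0.3 N for each mm (3.3 N at halfway, 5.4 N at the end).
- mouse: black computer mouse, 105 x 58 x 33, loose bystander. Sizes in mm; origin: centre of its underside.
- remote: small grey remote control, 85 x 40 x 8, loose bystander. Sizes in mm; origin: centre of its underside.
- eraser: tan block, 50 x 35 x 22, loose bystander. Sizes in mm; origin: centre of its underside.
- bottle: white bottle with blue cap, 48 diameter, 110 tall, standing, loose bystander. Sizes in mm; origin: centre of its underside.
- strip: narrow green circuit strip, 120 x 28 x 4, loose bystander. Sizes in mm; origin: centre of its underside.
Not all that is in view belongs to the job. There is more than one size of the probe; the job needs the middle-sized. There is more than one size of the mask; the one meant has the size given above.

How it is judged:
By the outcome, as a careful person would: the job done as asked, in the order asked, and still so for the second after the job is handed in, while the arm keeps its last pose, push and grip.
It also fails if it takes over 64 s, if anything falls off the work surface, if the arm or the gripper's body presses on something with over 40 N, if the wrist force passes 120 N, or if a joint passes its speed limit or range.

## Working session

There is one attempt and no reset: what is moved stays moved. The work goes in short steps, Python scripts to look and compute and a tool call to move; the robot and the scene stay as the last step left them, time stands still between calls to the robot, and variables do not carry over. Pictures are saved under pics/ and viewed, at most 10 in all, crops included, and the job is handed in when it is done.

Besides the shell and the picture viewer there is one more tool, called after "Emit:" in YAML: its name, and indented under it one key for each argument. carry_out: Moves the arm, as the interface text tells. Its arguments: {"type":"object","properties":{"moves":{"type":"array","items":{"type":"object","properties":{"x":{"type":"number"},"y":{"type":"number"},"z":{"type":"number"},"rx":{"type":"number"},"ry":{"type":"number"},"rz":{"type":"number"},"gripper":{"type":"number"}}}},"force":{"type":"number"}},"required":["moves"]}

```bash
ls; mkdir -p pics; python3 - <<'E'
from cell import *
import cv2
print(finger_overhang if not callable(finger_overhang) else finger_overhang())
s=observe();print({k:s[k] for k in('t','tcp_pos','tcp_rot','opening')})
for c in('top','side'):
    im,d=get_image(c);cv2.imwrite(f'pics/{c}0.png',im)
    import numpy as np;np.save(f'pics/{c}0.npy',d)
    p=camera_params(c);print(c,p)
    for q in('nest','mask','mat','stand','probe'):
        print(c,q,[(round(r['score'],2),[int(v) for v in r['box']]) for r in find_in(c,q)[:4]])
E
```

```text
pics
11.0
{'t': 0.0, 'tcp_pos': array([ 175.95175881, -520.82708183,  215.88438065]), 'tcp_rot': array([ 9.86760877e-01,  1.62180817e-01, -6.73592807e-05, -5.91030960e-04]), 'opening': 94.04966710759852}
top {'K': array([[495.73328984,   0.        , 316.49056965],
       [  0.        , 495.73328984, 246.2152952 ],
       [  0.        ,   0.        ,   1.        ]]), 'rvec': array([ 2.12459064, -2.11316842,  0.19623299]), 'tvec': array([  52.17482185,  541.19585694, 1047.7581839 ])}
top nest [(0.69, [361, 256, 101, 102])]
top mask [(0.94, [361, 251, 43, 47]), (0.9, [449, 366, 64, 64])]
top mat [(0.6, [483, 273, 76, 83])]
top stand [(0.72, [190, 274, 47, 42]), (0.57, [360, 160, 23, 51]), (0.23, [444, 165, 29, 37])]
top probe [(0.97, [134, 264, 41, 27]), (0.81, [183, 270, 22, 21]), (0.44, [186, 232, 12, 11])]
side {'K': array([[468.71680638,   0.        , 319.6334295 ],
       [  0.        , 468.71680638, 228.37669369],
       [  0.        ,   0.        ,   1.        ]]), 'rvec': array([ 0.14056832, -2.81676691,  1.23247254]), 'tvec': array([512.94671006,  89.99623416, 928.53140606])}
side nest [(0.91, [317, 234, 102, 87])]
side mask [(0.87, [429, 189, 57, 44]), (0.6, [314, 221, 40, 28])]
side mat [(0.72, [343, 168, 74, 39])]
side stand [(0.8, [319, 397, 60, 74])]
side probe [(0.98, [259, 396, 13, 36]), (0.86, [317, 373, 28, 43]), (0.6, [298, 443, 38, 69])]
```

View pics/top0.png

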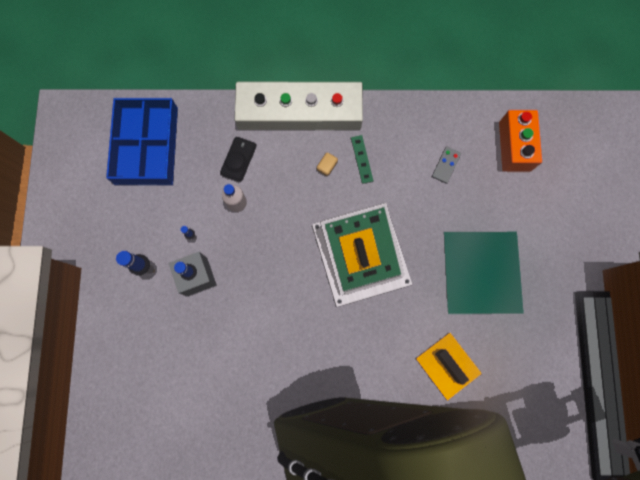

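View pics/side0.png

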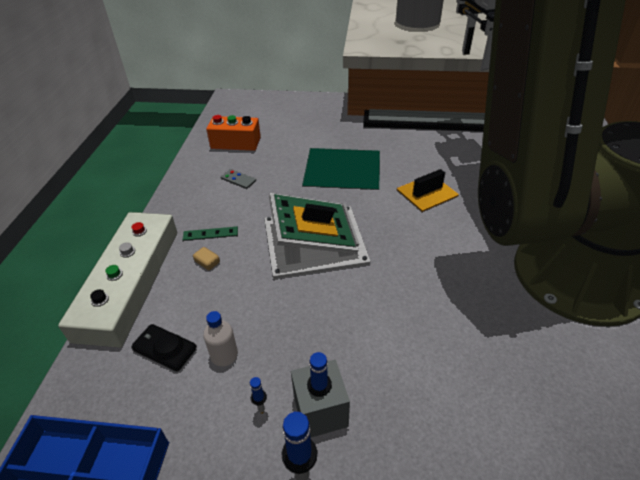

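The panel's mask is at top pixel (361,251) on the nest, and a larger spare lies at (449,366). The mat is at (483,273). The stand with the middle-sized probe is at (190,272), with a larger probe at (134,264) and a smaller one at (187,232). Next I measure with depth.

```bash
cat > h.py <<'E'
import numpy as np, cv2
from cell import *
from scipy.spatial.transform import Rotation as R
def cloud(c,d):
    p=camera_params(c);K=p['K'];Rm=cv2.Rodrigues(p['rvec'])[0]
    v,u=np.mgrid[0:480,0:640]
    P=np.stack([(u-K[0,2])/K[0,0]*d,(v-K[1,2])/K[1,1]*d,d],-1)
    W=(P-p['tvec'].ravel())@Rm
    W[d<=0]=np.nan
    return W
def proj(c,X):
    p=camera_params(c)
    return cv2.projectPoints(np.float64(X).reshape(-1,3),p['rvec'],p['tvec'],p['K'],None)[0].reshape(-1,2)
def plane(P):
    c=P.mean(0)
    for _ in range(8):
        n=np.linalg.svd(P-c,full_matrices=False)[2][2]; r=(P-c)@n
        P=P[abs(r)<max(2*np.median(abs(r)),0.5)]; c=P.mean(0)
    return c,n*np.sign(n[2]),len(P),np.std((P-c)@n)
E
cat > m.py <<'E'
from h import *
for c in('top','side'):
    im=cv2.imread(f'pics/{c}0.png').astype(int);d=np.load(f'pics/{c}0.npy');W=cloud(c,d)
    b,g,r=im[...,0],im[...,1],im[...,2]
    x,y,z=W[...,0],W[...,1],W[...,2]
    print('==',c)
    u0,v0,w,h={'top':(361,253,110,110),'side':(317,234,110,100)}[c]
    V,U=np.mgrid[0:480,0:640];box=(abs(U-u0)<w/2)&(abs(V-v0)<h/2)
    yel=box&(r>150)&(g>90)&(b<80)
    grn=box&(g>r+15)&(g>b+5)&(z>30)
    cn=plane(W[grn]);print('panel',cn,'tilt',np.degrees(np.arccos(cn[1][2])),'upslope yaw',np.degrees(np.arctan2(-cn[1][1],-cn[1][0])))
    cy=plane(W[yel]);print('plate',cy,'tilt',np.degrees(np.arccos(cy[1][2])))
    rect=cv2.minAreaRect(np.float32(W[grn][:,:2]));print('green rect',rect)
    rect=cv2.minAreaRect(np.float32(W[yel][:,:2]));print('yellow rect',rect)
    dist=(W-cy[0])@cy[1]
    rib=box&(dist>24)&(dist<45)&(np.linalg.norm(W-cy[0],axis=-1)<60);P=W[rib]
    print('rib',rib.sum(),P.mean(0),'dist max',np.percentile(dist[rib],[50,95]))
    top=rib&(dist>30);print('ribtop rect',cv2.minAreaRect(np.float32(W[top][:,:2])),z[top].mean())
    print('table z',np.nanmedian(z[(abs(x-350)<20)]))
    # stand/probe
    us,vs={'top':(190,274),'side':(319,385)}[c];sb=(abs(U-us)<45)&(abs(V-vs)<55)
    st=sb&(abs(z-80)<6)&(abs(b-r)<25);print('stand top',st.sum(),cv2.minAreaRect(np.float32(W[st][:,:2])),np.median(z[st]))
    ht=sb&(z>138)&(z<160);print('handle top',ht.sum(),np.median(W[ht],0),cv2.minAreaRect(np.float32(W[ht][:,:2])))
    um,vm={'top':(483,273),'side':(343,168)}[c];mb=(abs(U-um)<48)&(abs(V-vm)<48)&(g>r+25)
    print('mat',cv2.minAreaRect(np.float32(W[mb][:,:2])),np.median(z[mb]))
E
python3 m.py
```

```text
== top
panel (array([535.68343469, -49.62259125,  65.41585532]), array([-0.32618254, -0.10004819,  0.93999751]), 1192, np.float64(0.6664100495687812)) tilt 19.94886239086904 upslope yaw 17.052062597692597Traceback (most recent call last):
  File "m.py", line 12, in <module>
    cy=plane(W[yel]);print('plate',cy,'tilt',np.degrees(np.arccos(cy[1][2])))
  File "h.py", line 17, in plane
    n=np.linalg.svd(P-c,full_matrices=False)[2][2]; r=(P-c)@n
      ~~~~~~~~~~~~~^^^^^^^^^^^^^^^^^^^^^^^^^
    u, s, vh = gufunc(a, signature=signature)
               ~~~~~~^^^^^^^^^^^^^^^^^^^^^^^^
    raise LinAlgError("SVD did not converge")
numpy.linalg.LinAlgError: SVD did not converge
```

```bash
sed -i 's/^def plane(P):/def plane(P):\n    P=P[np.isfinite(P).all(1)]/' h.py; sed -i 's/yel=box&(r>150)&(g>90)&(b<80)/yel=box\&(r>150)\&(g>90)\&(b<80)\&(d>0)/' m.py; python3 m.py
```

```text
== top
panel (array([535.68343469, -49.62259125,  65.41585532]), array([-0.32618254, -0.10004819,  0.93999751]), 1192, np.float64(0.6664100495687812)) tilt 19.94886239086904 upslope yaw 17.052062597692597
plate (array([529.75641914, -37.76494353,  71.149907  ]), array([-0.32142065, -0.10356078,  0.94125657]), 429, np.float64(0.6158762031429447)) tilt 19.736337011214314
green rect ((533.0179443359375, -47.279685974121094), (146.70391845703125, 135.2933807373047), 16.68181037902832)
yellow rect ((528.6273193359375, -39.371463775634766), (80.03157806396484, 73.71502685546875), 16.608213424682617)
rib 208 [517.39705126 -41.72400372 101.75560436] dist max [33.55216017 36.47106851]
ribtop rect ((516.93115234375, -42.43282699584961), (56.888702392578125, 14.257940292358398), 17.089096069335938) 102.12888657115396
table z 0.5361080515668638
stand top 822 ((503.161376953125, 339.41326904296875), (125.26905059814453, 71.15271759033203), 22.1464900970459) 79.44636379821458
handle top 125 [478.10499885 327.71121068 148.85881078] ((477.9845275878906, 328.8077392578125), (22.852115631103516, 22.82
[... 692 characters left out ...]
1799621582031, 73.76753234863281), 16.105653762817383)
rib 236 [518.3496738  -37.14434574  99.80832772] dist max [32.72179835 35.26850309]
ribtop rect ((517.9908447265625, -40.17473602294922), (56.91474151611328, 18.140417098999023), 15.71762752532959) 101.59591514067587
table z -0.1352464398832876
stand top 1770 ((479.1580810546875, 330.9025573730469), (70.32294464111328, 72.2569580078125), 21.305103302001953) 79.62875712860435
handle top 304 [478.74874403 334.88485907 148.9761117 ] ((484.2732849121094, 382.3705139160156), (125.96878051757812, 28.965669631958008), 81.40411376953125)
mat ((489.04010009765625, -227.05421447753906), (186.7099609375, 371.76873779296875), 1.4099773168563843) nan
```

```bash
cat >> h.py <<'E'
N=np.array([-0.327,-0.1006,0.9397]);N/=np.linalg.norm(N)
YAW=np.radians(16.9)
def Rtool(tilt,yaw=YAW):  # tool z = -n, tool x up the slope
    z=-N if tilt else np.array([0,0,-1.]); x=np.array([np.cos(yaw),np.sin(yaw),0]);x-=x@z*z;x/=np.linalg.norm(x)
    return R.from_matrix(np.stack([x,np.cross(z,x),z],1))
def to(pos,rot,frm=None):
    s=observe();p0,r0=frm or (s['tcp_pos'],R.from_quat(s['tcp_rot']))
    print('t',round(s['t'],2),'shift',np.round((np.array(pos)-p0)/25,2),'turn',np.round(np.degrees((rot*r0.inv()).as_rotvec())/6,2))
E
python3 - <<'E'
from h import *
W=cloud('top',np.load('pics/top0.npy'))
for n,(u,v,s) in dict(big=(130,262,25),small=(187,232,9)).items():
    P=W[v-s:v+s,u-s:u+s].reshape(-1,3);P=P[P[:,2]>15];t=P[P[:,2]>np.nanpercentile(P[:,2],80)];print(n,np.median(t,0),P[:,2].max(),P.min(0))
U=np.array([530.4,-37.6,64.9])
pre=U+101*N;print(pre,U+21*N)
to(pre,Rtool(1))
to(U+21*N,Rtool(1),(pre,Rtool(1)))
E
```

```text
big [491.15703907 431.79040987 178.60114492] 182.17446294583337 [468.71199483 409.53136323  23.45184209]
small [566.94040118 339.03960614  95.18281477] 98.19022000369867 [556.86539907 328.57720485  15.2055344 ]
[497.37441099 -47.76016592 159.80564524] [523.53329337 -39.71250974  84.63285693]
t 0.6 shift [12.85 18.93 -2.27] turn [ 1.03 -3.17 -0.29]
t 0.6 shift [ 1.05  0.32 -3.01] turn [0. 0. 0.]
```

Emit:
carry_out:
  moves:
    - {"x": 0.64, "y": 0.94, "z": 0, "rx": 0.05, "ry": -0.16, "rz": -0.015}
    - {"x": 0.64, "y": 0.94, "z": 0, "rx": 0.05, "ry": -0.16, "rz": -0.015}
    - {"x": 0.64, "y": 0.94, "z": 0, "rx": 0.05, "ry": -0.16, "rz": -0.015}
    - {"x": 0.64, "y": 0.94, "z": 0, "rx": 0.05, "ry": -0.16, "rz": -0.015}
    - {"x": 0.64, "y": 0.94, "z": 0, "rx": 0.05, "ry": -0.16, "rz": -0.015}
    - {"x": 0.64, "y": 0.94, "z": 0, "rx": 0.05, "ry": -0.16, "rz": -0.015}
    - {"x": 0.64, "y": 0.94, "z": 0, "rx": 0.05, "ry": -0.16, "rz": -0.015}
    - {"x": 0.64, "y": 0.94, "z": 0, "rx": 0.05, "ry": -0.16, "rz": -0.015}
    - {"x": 0.64, "y": 0.94, "z": 0, "rx": 0.05, "ry": -0.16, "rz": -0.015}
    - {"x": 0.64, "y": 0.94, "z": 0, "rx": 0.05, "ry": -0.16, "rz": -0.015}

```text
validation failed for argument at $.mo...
```

Emit:
carry_out:
  moves:
    - {"x": 0.64, "y": 0.94, "z": 0, "rx": 0.05, "ry": -0.16, "rz": -0.015}
    - {"x": 0.64, "y": 0.94, "z": -0.2, "rx": 0.05, "ry": -0.16, "rz": -0.015}
    - {"x": 0.64, "y": 0.94, "z": -0.25, "rx": 0.05, "ry": -0.16, "rz": -0.015}
    - {"x": 0.64, "y": 0.94, "z": -0.25, "rx": 0.05, "ry": -0.16, "rz": -0.015}
    - {"x": 0.64, "y": 0.94, "z": -0.25, "rx": 0.05, "ry": -0.16, "rz": -0.015}
    - {"x": 0.64, "y": 0.94, "z": -0.25, "rx": 0.05, "ry": -0.16, "rz": -0.015}
    - {"x": 0.64, "y": 0.94, "z": -0.25, "rx": 0.05, "ry": -0.16, "rz": -0.015}
    - {"x": 0.64, "y": 0.94, "z": -0.25, "rx": 0.05, "ry": -0.16, "rz": -0.015}
    - {"x": 0.64, "y": 0.94, "z": -0.25, "rx": 0.05, "ry": -0.16, "rz": -0.015}
    - {"x": 0.64, "y": 0.94, "z": -0.25, "rx": 0.05, "ry": -0.16, "rz": -0.015}
    - {}

```text
validation failed for argument at $.mo...
```

Emit:
carry_out:
  moves:
    - {"x": 0.64, "y": 0.94, "z": 0.0, "rx": 0.05, "ry": -0.16, "rz": -0.015, "gripper": 94}

```text
t: 0.7
tcp_pos: [191.3, -498.4, 216.1]
tcp_rot: [0.987, 0.161, 0.009, -0.001]
contact_force: [0.7, 1.0, 0.1]
opening: 93.9
gripper_force: 0.0
```

Emit:
carry_out:
  moves:
    - {"x": 0.64, "y": 0.94, "z": 0.0, "rx": 0.05, "ry": -0.16, "rz": -0.015, "gripper": 94}
    - {"x": 0.64, "y": 0.94, "z": 0.0, "rx": 0.05, "ry": -0.16, "rz": -0.015, "gripper": 94}
    - {"x": 0.64, "y": 0.94, "z": 0.0, "rx": 0.05, "ry": -0.16, "rz": -0.015, "gripper": 94}
    - {"x": 0.64, "y": 0.94, "z": 0.0, "rx": 0.05, "ry": -0.16, "rz": -0.015, "gripper": 94}
    - {"x": 0.64, "y": 0.94, "z": 0.0, "rx": 0.05, "ry": -0.16, "rz": -0.015, "gripper": 94}
    - {"x": 0.64, "y": 0.94, "z": 0.0, "rx": 0.05, "ry": -0.16, "rz": -0.015, "gripper": 94}
    - {"x": 0.64, "y": 0.94, "z": 0.0, "rx": 0.05, "ry": -0.16, "rz": -0.015, "gripper": 94}
    - {"x": 0.64, "y": 0.94, "z": 0.0, "rx": 0.05, "ry": -0.16, "rz": -0.015, "gripper": 94}
    - {"x": 0.64, "y": 0.94, "z": 0.0, "rx": 0.05, "ry": -0.16, "rz": -0.015, "gripper": 94}
    - {"x": 0.64, "y": 0.94, "z": 0.0, "rx": 0.05, "ry": -0.16, "rz": -0.015, "gripper": 94}

```text
t: 1.7
tcp_pos: [352.6, -261.6, 216.6]
tcp_rot: [0.983, 0.153, 0.096, -0.013]
contact_force: [-0.0, 0.1, -1.1]
opening: 93.9
gripper_force: 0.0
```

Emit:
carry_out:
  moves:
    - {"x": 0.64, "y": 0.94, "z": -0.25, "rx": 0.05, "ry": -0.16, "rz": -0.015, "gripper": 94}
    - {"x": 0.64, "y": 0.94, "z": -0.25, "rx": 0.05, "ry": -0.16, "rz": -0.015, "gripper": 94}
    - {"x": 0.64, "y": 0.94, "z": -0.25, "rx": 0.05, "ry": -0.16, "rz": -0.015, "gripper": 94}
    - {"x": 0.64, "y": 0.94, "z": -0.25, "rx": 0.05, "ry": -0.16, "rz": -0.015, "gripper": 94}
    - {"x": 0.64, "y": 0.94, "z": -0.25, "rx": 0.05, "ry": -0.16, "rz": -0.015, "gripper": 94}
    - {"x": 0.64, "y": 0.94, "z": -0.25, "rx": 0.05, "ry": -0.16, "rz": -0.015, "gripper": 94}
    - {"x": 0.64, "y": 0.94, "z": -0.25, "rx": 0.05, "ry": -0.16, "rz": -0.015, "gripper": 94}
    - {"x": 0.64, "y": 0.94, "z": -0.25, "rx": 0.05, "ry": -0.16, "rz": -0.015, "gripper": 94}
    - {"x": 0.64, "y": 0.94, "z": -0.25, "rx": 0.05, "ry": -0.16, "rz": -0.015, "gripper": 94}
    - {"x": 0, "y": 0, "z": 0, "rx": 0, "ry": 0, "rz": 0, "gripper": 50}

```text
t: 2.7
tcp_pos: [496.5, -49.0, 159.4]
tcp_rot: [0.974, 0.145, 0.173, -0.025]
contact_force: [0.2, 0.1, -0.0]
opening: 89.1
gripper_force: 0.0
```

```bash
python3 - <<'E'
from h import *
s=observe();print(s['tcp_pos'],R.from_quat(s['tcp_rot']).as_matrix()[:,2],s['q'],s['contact_force'])
U=np.array([530.4,-37.6,64.9])
to(U+101*N,Rtool(1)); to(U+60*N,Rtool(1));to(U+21*N,Rtool(1))
E
```

```text
[496.47246252 -48.98719228 159.41073942] [ 0.32898411  0.09883242 -0.93914941] [-0.26735992  0.08645087  1.9581277   0.25369372  0.81261359  0.85856648] [ 0.21064355  0.0980751  -0.03931385]
t 2.7 shift [0.04 0.05 0.02] turn [ 0.02  0.02 -0.01]
t 2.7 shift [ 0.57  0.21 -1.53] turn [ 0.02  0.02 -0.01]
t 2.7 shift [ 1.08  0.37 -2.99] turn [ 0.02  0.02 -0.01]
```

Emit:
carry_out:
  force: 25
  moves:
    - {"x": 0.18, "y": 0.06, "z": -0.5, "rx": 0.02, "ry": 0.02, "rz": 0, "gripper": 50}
    - {"x": 0.18, "y": 0.06, "z": -0.5, "rx": 0, "ry": 0, "rz": 0, "gripper": 50}
    - {"x": 0.18, "y": 0.06, "z": -0.5, "rx": 0, "ry": 0, "rz": 0, "gripper": 50}
    - {"x": 0.18, "y": 0.06, "z": -0.5, "rx": 0, "ry": 0, "rz": 0, "gripper": 50}
    - {"x": 0.18, "y": 0.06, "z": -0.5, "rx": 0, "ry": 0, "rz": 0, "gripper": 50}
    - {"x": 0.18, "y": 0.06, "z": -0.48, "rx": 0, "ry": 0, "rz": 0, "gripper": 50}
    - {"x": 0, "y": 0, "z": 0, "rx": 0, "ry": 0, "rz": 0, "gripper": 50}

```text
t: 3.4
tcp_pos: [522.7, -41.8, 83.8]
tcp_rot: [0.974, 0.144, 0.171, -0.026]
contact_force: [-0.3, 0.4, 0.0]
opening: 49.7
gripper_force: 0.0
```

Emit:
carry_out:
  force: 25
  moves:
    - {"x": 0, "y": 0, "z": 0, "rx": 0, "ry": 0, "rz": 0, "gripper": 8}
    - {"x": 0, "y": 0, "z": 0, "rx": 0, "ry": 0, "rz": 0, "gripper": 8}
    - {"x": 0, "y": 0, "z": 0, "rx": 0, "ry": 0, "rz": 0, "gripper": 8}
    - {"x": 0, "y": 0, "z": 0, "rx": 0, "ry": 0, "rz": 0, "gripper": 8}
    - {"x": 0, "y": 0, "z": 0, "rx": 0, "ry": 0, "rz": 0, "gripper": 8}
    - {"x": 0, "y": 0, "z": 0, "rx": 0, "ry": 0, "rz": 0, "gripper": 8}

```text
t: 4.0
tcp_pos: [523.1, -42.1, 86.0]
tcp_rot: [0.974, 0.144, 0.172, -0.025]
contact_force: [-2.9, -0.1, 4.2]
opening: 13.8
gripper_force: 25.0
```

Emit:
carry_out:
  moves:
    - {"x": -0.1, "y": -0.03, "z": 0.3, "rx": 0, "ry": 0, "rz": 0, "gripper": 8}
    - {"x": -0.2, "y": -0.06, "z": 0.6, "rx": 0, "ry": 0, "rz": 0, "gripper": 8}
    - {"x": -0.2, "y": -0.06, "z": 0.6, "rx": 0, "ry": 0, "rz": 0, "gripper": 8}
    - {"x": -0.2, "y": -0.06, "z": 0.6, "rx": 0, "ry": 0, "rz": 0, "gripper": 8}
    - {"x": -0.2, "y": -0.06, "z": 0.6, "rx": 0, "ry": 0, "rz": 0, "gripper": 8}
    - {"x": -0.1, "y": -0.03, "z": 0.3, "rx": 0, "ry": 0, "rz": 0, "gripper": 8}
    - {"x": 0, "y": 0, "z": 0, "rx": 0, "ry": 0, "rz": 0, "gripper": 8}

```text
t: 4.7
tcp_pos: [498.1, -49.7, 161.7]
tcp_rot: [0.974, 0.144, 0.173, -0.025]
contact_force: [0.2, 0.1, -2.5]
opening: 13.9
gripper_force: 25.0
```

```bash
python3 - <<'E'
from h import *
s=observe();print(s['tcp_pos'],s['contact_force'],s['opening'])
to((493,-327,100),Rtool(0)); 
E
```

```text
[498.12231487 -49.74969539 161.65946414] [ 0.24851242  0.14452733 -2.53725341] 13.851948948003152
t 4.7 shift [ -0.2  -11.09  -2.47] turn [-0.97  3.21  0.01]
```

Emit:
carry_out:
  moves:
    - {"x": 0, "y": -0.5, "z": 0, "rx": -0.1, "ry": 0.32, "rz": 0, "gripper": 8}
    - {"x": 0, "y": -0.8, "z": 0, "rx": -0.1, "ry": 0.32, "rz": 0, "gripper": 8}
    - {"x": 0, "y": -0.8, "z": 0, "rx": -0.1, "ry": 0.32, "rz": 0, "gripper": 8}
    - {"x": 0, "y": -0.8, "z": 0, "rx": -0.1, "ry": 0.32, "rz": 0, "gripper": 8}
    - {"x": 0, "y": -0.8, "z": 0, "rx": -0.1, "ry": 0.32, "rz": 0, "gripper": 8}
    - {"x": 0, "y": -0.8, "z": 0, "rx": -0.1, "ry": 0.32, "rz": 0, "gripper": 8}
    - {"x": -0.05, "y": -0.8, "z": 0, "rx": -0.1, "ry": 0.32, "rz": 0, "gripper": 8}
    - {"x": -0.05, "y": -0.8, "z": 0, "rx": -0.1, "ry": 0.32, "rz": 0, "gripper": 8}
    - {"x": -0.05, "y": -0.8, "z": 0, "rx": -0.1, "ry": 0.32, "rz": 0, "gripper": 8}
    - {"x": -0.05, "y": -0.8, "z": 0, "rx": -0.1, "ry": 0.32, "rz": 0, "gripper": 8}

```text
t: 5.7
tcp_pos: [492.8, -242.7, 159.6]
tcp_rot: [0.989, 0.147, -0.002, 0.001]
contact_force: [-0.1, 0.3, -2.6]
opening: 14.0
gripper_force: 25.0
```

Emit:
carry_out:
  moves:
    - {"x": 0, "y": -0.8, "z": -0.4, "rx": 0, "ry": 0, "rz": 0, "gripper": 8}
    - {"x": 0, "y": -0.8, "z": -0.4, "rx": 0, "ry": 0, "rz": 0, "gripper": 8}
    - {"x": 0, "y": -0.8, "z": -0.4, "rx": 0, "ry": 0, "rz": 0, "gripper": 8}
    - {"x": 0, "y": -0.8, "z": -0.4, "rx": 0, "ry": 0, "rz": 0, "gripper": 8}
    - {"x": 0, "y": -0.2, "z": -0.6, "rx": 0, "ry": 0, "rz": 0, "gripper": 8}
    - {"x": 0, "y": 0, "z": -0.3, "rx": 0, "ry": 0, "rz": 0, "gripper": 8}
    - {"x": 0, "y": 0, "z": 0, "rx": 0, "ry": 0, "rz": 0, "gripper": 8}
    - {"x": 0, "y": 0, "z": 0, "rx": 0, "ry": 0, "rz": 0, "gripper": 8}

```text
t: 6.5
tcp_pos: [493.3, -326.3, 98.3]
tcp_rot: [0.989, 0.147, -0.0, 0.002]
contact_force: [-0.5, 0.0, -2.0]
opening: 14.2
gripper_force: 25.0
```

```bash
python3 - <<'E'
from h import *
s=observe();print(s['tcp_pos'],s['contact_force'],s['opening'])
to((493,-327,30),Rtool(0))
for c in('top','side'):
    im,d=get_image(c);cv2.imwrite(f'pics/{c}1.png',im);np.save(f'pics/{c}1.npy',d)
    W=cloud(c,d)
    m=cut_out(c,'mask')
    for r in m[:2]:
        P=W[r['pixels']];print(c,r['score'],r['box'],np.nanmedian(P,0),np.nanpercentile(P[:,2],[2,50,98]))
    print('pad',[(r['score'],r['box']) for r in find_in(c,'pad')[:2]],[(r['score'],r['at']) for r in tip_of(c,'pad')[:2]])
a=cv2.imread('pics/side1.png');t=cv2.imread('pics/top1.png')
cv2.imwrite('pics/c1.png',np.vstack([cv2.resize(a[120:270,250:450],(800,300))*0+cv2.resize(a[120:270,250:450],(800,300)),cv2.resize(t[200:330,300:540],(800,300))]))
E
```

```text
[ 493.26854068 -326.28021674   98.29619664] [-0.53851294  0.04431756 -2.00970007] 14.196952188683793
t 6.5 shift [-0.01 -0.03 -2.73] turn [ 0.03 -0.    0.  ]
top 0.93 [433.1, 356.4, 36.5, 44.1] [ 303.53602905 -201.21540666    8.04479917] [ 2.88494727  8.04479917 49.36912127]
pad [(0.54, [360.4, 159.7, 21.5, 47.6])] [(0.62, [368.6, 246.6])]
side 0.92 [344.4, 138.9, 36.9, 23.3] [ 496.5615555  -313.49136535   82.08136568] [ 74.08695471  82.08136568 116.41132435]
side 0.83 [429.0, 189.5, 60.3, 41.0] [ 283.96210183 -219.20608851    8.34944708] [ 2.27309558  8.34944708 53.09176905]
pad [(0.47, [314.7, 218.9, 10.4, 11.0])] [(0.4, [316.8, 216.4]), (0.21, [322.2, 411.4])]
```

View pics/c1.png

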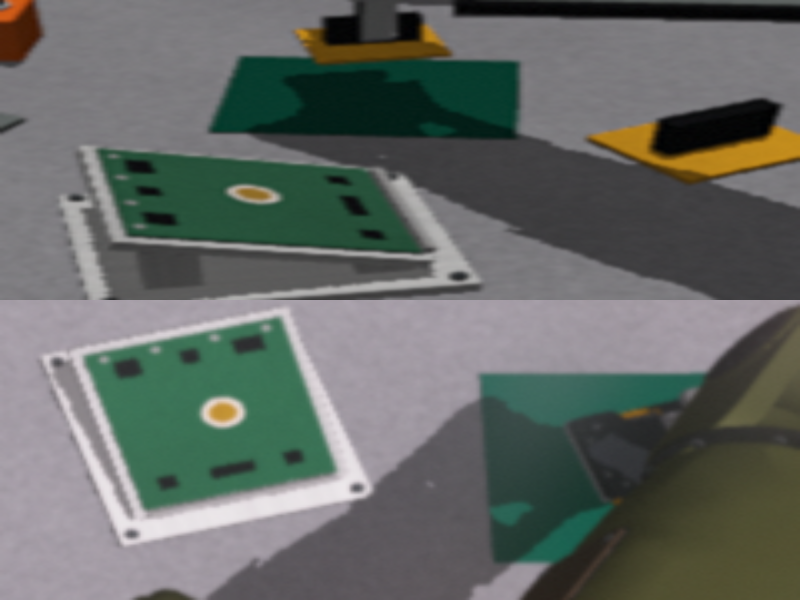

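The side crop shows the mask level above the mat. The pad is uncovered: a gold circle in a white ring, at side pixel (314,218) and top pixel (367,248).

Emit:
carry_out:
  moves:
    - {"x": 0, "y": 0, "z": -0.4, "rx": 0, "ry": 0, "rz": 0, "gripper": 8}
    - {"x": 0, "y": 0, "z": -0.5, "rx": 0, "ry": 0, "rz": 0, "gripper": 8}
    - {"x": 0, "y": 0, "z": -0.5, "rx": 0, "ry": 0, "rz": 0, "gripper": 8}
    - {"x": 0, "y": 0, "z": -0.5, "rx": 0, "ry": 0, "rz": 0, "gripper": 8}
    - {"x": 0, "y": 0, "z": -0.5, "rx": 0, "ry": 0, "rz": 0, "gripper": 8}
    - {"x": 0, "y": 0, "z": -0.3, "rx": 0, "ry": 0, "rz": 0, "gripper": 8}
    - {"x": 0, "y": 0, "z": -0.1, "rx": 0, "ry": 0, "rz": 0, "gripper": 8}
    - {"x": 0, "y": 0, "z": 0, "rx": 0, "ry": 0, "rz": 0, "gripper": 8}

```text
t: 7.7
tcp_pos: [493.0, -327.1, 27.9]
tcp_rot: [0.989, 0.147, -0.001, 0.001]
contact_force: [0.4, 1.1, -2.0]
opening: 13.7
gripper_force: 25.0
```

```bash
python3 - <<'E'
from h import *
for c,(u0,v0) in dict(top=(367,247),side=(314,218)).items():
    im=cv2.imread(f'pics/{c}1.png').astype(int);d=np.load(f'pics/{c}1.npy');W=cloud(c,d)
    V,U=np.mgrid[0:480,0:640];b,g,r=im[...,0],im[...,1],im[...,2]
    near=(np.hypot(U-u0,V-v0)<13)&(d>0)
    gold=near&(r>g+20)&(g>b+20)
    ring=near&(r>g-12)&(r>110)     # gold + white ring
    for n,m in dict(gold=gold,ring=ring).items():
        k,lab,st,cen=cv2.connectedComponentsWithStats(m.astype(np.uint8));i=1+np.argmax(st[1:,4]);q=lab==i
        # intersect the centroid pixel's ray area with depth
        print(c,n,q.sum(),cen[i],W[q].mean(0),np.ptp(W[q],0))
    box=(abs(U-u0)<58)&(abs(V-v0)<58);grn=box&(g>r+15)&(g>b+5)&(W[...,2]>30)
    cn=plane(W[grn]);P=W[grn]
    print('panel',cn,np.degrees(np.arctan2(-cn[1][1],-cn[1][0])),'z at 530,-42',cn[0][2]-((530-cn[0][0])*cn[1][0]+(-42-cn[0][1])*cn[1][1])/cn[1][2])
    print(cv2.minAreaRect(np.float32(P[abs((P-cn[0])@cn[1])<3][:,:2])))
E
```

```text
top gold 72 [366.43055556 248.29166667] [534.30617263 -54.3125632   64.80846911] [18.70897992 20.15264756 14.35823797]
top ring 133 [366.37593985 248.05263158] [534.75352177 -54.1612447   65.24269445] [25.97129622 27.14308216 15.66091329]
panel (array([531.79875725, -48.36085416,  64.24967843]), array([-0.32598631, -0.09940296,  0.94013402]), 2094, np.float64(0.7938959958072391)) 16.958029619697342 z at 530,-42 64.2985198825345
((532.4774169921875, -47.31462097167969), (146.64930725097656, 135.3079833984375), 16.699430465698242)
side gold 37 [313.         216.54054054] [534.46827605 -53.45637556  64.63265259] [16.88564136 17.7226145   8.50613418]
side ring 89 [312.98876404 216.8988764 ] [534.36570115 -52.45517866  64.54319362] [25.49132913 29.01496676 12.30637116]
panel (array([532.88611013, -41.27753033,  64.81753172]), array([-0.32842887, -0.09875542,  0.93935182]), 1381, np.float64(0.41864742892162304)) 16.73553024153629 z at 530,-42 63.73249661968937
((532.586181640625, -46.84112548828125), (146.40493774414062, 140.66041564941406), 16.512554168701172)
```

Emit:
carry_out:
  moves:
    - {"x": 0, "y": 0, "z": -0.05, "rx": 0, "ry": 0, "rz": 0, "gripper": 8}
    - {"x": 0, "y": 0, "z": -0.05, "rx": 0, "ry": 0, "rz": 0, "gripper": 8}
    - {"x": 0, "y": 0, "z": 0, "rx": 0, "ry": 0, "rz": 0, "gripper": 8}

```text
t: 8.0
tcp_pos: [493.1, -327.1, 25.8]
tcp_rot: [0.989, 0.147, -0.0, 0.002]
contact_force: [0.2, -0.4, -2.0]
opening: 13.5
gripper_force: 25.0
```

Emit:
carry_out:
  moves:
    - {"x": 0, "y": 0, "z": -0.04, "rx": 0, "ry": 0, "rz": 0, "gripper": 8}
    - {"x": 0, "y": 0, "z": 0, "rx": 0, "ry": 0, "rz": 0, "gripper": 8}

```text
t: 8.2
tcp_pos: [493.2, -327.2, 24.9]
tcp_rot: [0.989, 0.147, -0.0, 0.002]
contact_force: [0.2, 0.1, -1.0]
opening: 14.0
gripper_force: 25.0
```

Emit:
carry_out:
  moves:
    - {"x": 0, "y": 0, "z": -0.03, "rx": 0, "ry": 0, "rz": 0, "gripper": 8}
    - {"x": 0, "y": 0, "z": 0, "rx": 0, "ry": 0, "rz": 0, "gripper": 8}

```text
t: 8.4
tcp_pos: [493.2, -327.2, 24.7]
tcp_rot: [0.989, 0.147, -0.0, 0.002]
contact_force: [-3.5, 0.2, 6.0]
opening: 13.8
gripper_force: 25.0
```

Emit:
carry_out:
  moves:
    - {"x": 0, "y": 0, "z": 0, "rx": 0, "ry": 0, "rz": 0, "gripper": 40}
    - {"x": 0, "y": 0, "z": 0, "rx": 0, "ry": 0, "rz": 0, "gripper": 40}
    - {"x": 0, "y": 0, "z": 0, "rx": 0, "ry": 0, "rz": 0, "gripper": 40}
    - {"x": 0, "y": 0, "z": 0.2, "rx": 0, "ry": 0, "rz": 0, "gripper": 40}
    - {"x": 0, "y": 0, "z": 0.6, "rx": 0, "ry": 0, "rz": 0, "gripper": 40}
    - {"x": 0, "y": 0, "z": 0.9, "rx": 0, "ry": 0, "rz": 0, "gripper": 40}
    - {"x": 0, "y": 0, "z": 0.9, "rx": 0, "ry": 0, "rz": 0, "gripper": 40}
    - {"x": 0, "y": 0, "z": 0.9, "rx": 0, "ry": 0, "rz": 0, "gripper": 40}
    - {"x": 0, "y": 0, "z": 0.9, "rx": 0, "ry": 0, "rz": 0, "gripper": 40}

```text
t: 9.3
tcp_pos: [493.1, -327.1, 136.3]
tcp_rot: [0.989, 0.147, -0.0, 0.002]
contact_force: [0.2, -0.3, -0.6]
opening: 40.2
gripper_force: 0.0
```

```bash
python3 - <<'E'
from h import *
s=observe();print(s['tcp_pos'],s['contact_force'],s['opening'],s['q'])
im,d=get_image('side');W=cloud('side',d)
for r in cut_out('side','mask')[:3]:
    P=W[r['pixels']&(im[...,2]>120)];print(r['score'],r['box'],plane(P))
to((478.3,329.3,260),Rtool(0))
E
```

```text
[ 493.11074099 -327.10331562  136.29467966] [ 0.15215021 -0.30745143 -0.64786102] 40.24803270777282 [-0.6463225   0.46399709  1.48843038 -0.00311454  1.18632576  0.63152222]
0.89 [344.9, 164.3, 33.1, 20.4] (array([ 465.06771238, -325.45754457,    7.4475    ]), array([ 0.00149059, -0.00326899,  0.99999355]), 27, np.float64(0.3005388743240511))
0.57 [428.1, 191.1, 59.4, 41.9] (array([ 285.06982056, -217.50021802,    7.10299845]), array([ 0.00104743, -0.00305052,  0.9999948 ]), 307, np.float64(0.44725791199238996))
t 9.4 shift [-0.64 26.29  4.87] turn [0.07 0.04 0.01]
```

Emit:
carry_out:
  moves:
    - {"x": 0, "y": 0.5, "z": 0.4, "rx": 0, "ry": 0, "rz": 0.5, "gripper": 50}
    - {"x": 0, "y": 1, "z": 0.4, "rx": 0, "ry": 0, "rz": 0.5, "gripper": 50}
    - {"x": 0, "y": 1, "z": 0.4, "rx": 0, "ry": 0, "rz": 0.5, "gripper": 50}
    - {"x": 0, "y": 1, "z": 0.4, "rx": 0, "ry": 0, "rz": 0.5, "gripper": 50}
    - {"x": 0, "y": 1, "z": 0.4, "rx": 0, "ry": 0, "rz": 0.5, "gripper": 50}
    - {"x": 0, "y": 1, "z": 0.4, "rx": 0, "ry": 0, "rz": 0.5, "gripper": 50}
    - {"x": 0, "y": 1, "z": 0.4, "rx": 0, "ry": 0, "rz": 0.5, "gripper": 50}
    - {"x": 0, "y": 1, "z": 0.4, "rx": 0, "ry": 0, "rz": 0.5, "gripper": 50}
    - {"x": 0, "y": 1, "z": 0.4, "rx": 0, "ry": 0, "rz": 0.5, "gripper": 50}
    - {"x": 0, "y": 1, "z": 0.4, "rx": 0, "ry": 0, "rz": 0.5, "gripper": 50}

```text
t: 10.4
tcp_pos: [492.7, -88.5, 234.2]
tcp_rot: [0.917, 0.399, -0.0, 0.002]
contact_force: [0.5, 0.5, 0.5]
opening: 50.1
gripper_force: 0.0
```

Emit:
carry_out:
  moves:
    - {"x": 0, "y": 1, "z": 0, "rx": 0, "ry": 0, "rz": 0, "gripper": 50}
    - {"x": 0, "y": 1, "z": 0, "rx": 0, "ry": 0, "rz": 0, "gripper": 50}
    - {"x": 0, "y": 1, "z": 0, "rx": 0, "ry": 0, "rz": 0, "gripper": 50}
    - {"x": 0, "y": 1, "z": 0, "rx": 0, "ry": 0, "rz": 0, "gripper": 50}
    - {"x": 0, "y": 1, "z": 0, "rx": 0, "ry": 0, "rz": 0, "gripper": 50}
    - {"x": 0, "y": 1, "z": 0, "rx": 0, "ry": 0, "rz": 0, "gripper": 50}
    - {"x": 0, "y": 1, "z": 0, "rx": 0, "ry": 0, "rz": 0, "gripper": 50}
    - {"x": 0, "y": 1, "z": 0, "rx": 0, "ry": 0, "rz": 0, "gripper": 50}
    - {"x": 0, "y": 0, "z": 0, "rx": 0, "ry": 0, "rz": 0, "gripper": 50}

```text
t: 11.3
tcp_pos: [492.6, 112.4, 233.6]
tcp_rot: [0.917, 0.399, -0.0, 0.001]
contact_force: [-0.3, -1.8, -0.7]
opening: 49.9
gripper_force: 0.0
```

```bash
cat > p.py <<'E'
from h import *
s=observe();print(s['tcp_pos'],R.from_quat(s['tcp_rot']).as_matrix().round(3).tolist(),s['q'])
im,d=get_image('top');cv2.imwrite('pics/top2.png',im);W=cloud('top',d)
V,U=np.mgrid[0:480,0:640]
b,g,r=[im[...,i].astype(int) for i in range(3)]
m=(abs(U-182)<30)&(abs(V-270)<30)
ht=m&(W[...,2]>146)&(W[...,2]<154)&(b>r+20)
print('handle top',ht.sum(),np.nanmean(W[ht],0),cv2.minEnclosingCircle(np.float32(W[ht][:,:2])))
st=m&(abs(W[...,2]-80)<3);P=np.float32(W[st][:,:2]);print('stand',cv2.minAreaRect(P))
ims,ds=get_image('side');Ws=cloud('side',ds)
h=(abs(U-319)<20)&(abs(V-370)<30)&(ims[...,0]>ims[...,2].astype(int)+30)&(Ws[...,2]>92)&(Ws[...,2]<125)
Q=Ws[h];print('side handle',len(Q),Q.mean(0))
def f(p): return np.hypot(Q[:,0]-p[0],Q[:,1]-p[1])-12
from scipy.optimize import least_squares
o=least_squares(f,[478,329],loss='soft_l1');print('axis',o.x,np.std(o.fun))
to((478.3,329.3,200),Rtool(0,np.radians(46.9)))
E
python3 p.py
```

```text
[492.62840288 112.44925326 233.63334949] [[0.682, 0.731, 0.001], [0.731, -0.682, -0.003], [-0.002, 0.002, -1.0]] [ 0.15341478  0.18626773  1.62146022 -0.00297913  1.33359753  0.90472664]
handle top 104 [478.08076564 329.14131915 149.16795781] ((477.90283203125, 329.7098388671875), 12.220809936523438)
stand ((478.01611328125, 329.14337158203125), (70.92705535888672, 70.18997955322266), 21.481664657592773)
side handle 190 [477.80049181 340.35988391 108.42920166]
axis [479.26883203 330.58694861] 0.47342140742660016
t 11.4 shift [-0.58  8.75 -1.35] turn [ 0.03  0.01 -0.  ]
```

Emit:
carry_out:
  moves:
    - {"x": -0.06, "y": 0.7, "z": 0, "rx": 0, "ry": 0, "rz": 0, "gripper": 50}
    - {"x": -0.06, "y": 1, "z": 0, "rx": 0, "ry": 0, "rz": 0, "gripper": 50}
    - {"x": -0.06, "y": 1, "z": 0, "rx": 0, "ry": 0, "rz": 0, "gripper": 50}
    - {"x": -0.06, "y": 1, "z": 0, "rx": 0, "ry": 0, "rz": 0, "gripper": 50}
    - {"x": -0.06, "y": 1, "z": 0, "rx": 0, "ry": 0, "rz": 0, "gripper": 50}
    - {"x": -0.06, "y": 1, "z": 0, "rx": 0, "ry": 0, "rz": 0, "gripper": 50}
    - {"x": -0.06, "y": 1, "z": 0, "rx": 0, "ry": 0, "rz": 0, "gripper": 50}
    - {"x": -0.06, "y": 1, "z": 0, "rx": 0, "ry": 0, "rz": 0, "gripper": 50}
    - {"x": -0.08, "y": 1, "z": 0, "rx": 0.03, "ry": 0.01, "rz": 0, "gripper": 50}
    - {"x": 0, "y": 0, "z": 0, "rx": 0, "ry": 0, "rz": 0, "gripper": 50}

```text
t: 12.4
tcp_pos: [479.0, 328.9, 233.5]
tcp_rot: [0.917, 0.398, -0.0, -0.0]
contact_force: [-0.3, 0.2, -0.1]
opening: 50.1
gripper_force: 0.0
```

```bash
python3 - <<'E'
from h import *
for i in range(3): to((478.5,329.9,117),Rtool(0,np.radians(46.9)));get_image('top')
E
```

```text
t 12.4 shift [-0.02  0.04 -4.66] turn [-0. -0. -0.]
t 12.45 shift [-0.03  0.09 -4.66] turn [ 0. -0.  0.]
t 12.5 shift [-0.03  0.12 -4.67] turn [ 0.   -0.    0.01]
```

Emit:
carry_out:
  moves:
    - {"x": 0, "y": 0, "z": -0.5, "rx": 0, "ry": 0, "rz": 0, "gripper": 50}
    - {"x": 0, "y": 0, "z": -0.5, "rx": 0, "ry": 0, "rz": 0, "gripper": 50}
    - {"x": 0, "y": 0, "z": 0, "rx": 0, "ry": 0, "rz": 0, "gripper": 50}
    - {"x": 0, "y": 0, "z": 0, "rx": 0, "ry": 0, "rz": 0, "gripper": 50}

```text
t: 12.95
tcp_pos: [479.0, 327.6, 208.5]
tcp_rot: [0.918, 0.397, -0.0, 0.0]
contact_force: [-0.4, 0.1, 0.7]
opening: 50.1
gripper_force: 0.0
```

```bash
python3 - <<'E'
from h import *
for i in range(4): to((478.5,329.9,117),Rtool(0,np.radians(46.9)));get_image('top')
E
```

```text
t 12.95 shift [-0.02  0.09 -3.66] turn [ 0.   -0.01  0.01]
t 13.0 shift [-0.03  0.08 -3.68] turn [-0.    0.    0.01]
t 13.05 shift [-0.03  0.08 -3.69] turn [-0.    0.01  0.01]
t 13.1 shift [-0.03  0.08 -3.69] turn [-0.    0.01  0.01]
```

Shift y by 0.08, x by -0.03, then descend.

Emit:
carry_out:
  moves:
    - {"x": -0.03, "y": 0.08, "z": -0.4, "rx": 0, "ry": 0, "rz": 0, "gripper": 50}
    - {"x": 0, "y": 0, "z": -0.55, "rx": 0, "ry": 0, "rz": 0, "gripper": 50}
    - {"x": 0, "y": 0, "z": -0.55, "rx": 0, "ry": 0, "rz": 0, "gripper": 50}
    - {"x": 0, "y": 0, "z": -0.55, "rx": 0, "ry": 0, "rz": 0, "gripper": 50}
    - {"x": 0, "y": 0, "z": -0.55, "rx": 0, "ry": 0, "rz": 0, "gripper": 50}
    - {"x": 0, "y": 0, "z": -0.55, "rx": 0, "ry": 0, "rz": 0, "gripper": 50}
    - {"x": 0, "y": 0, "z": -0.35, "rx": 0, "ry": 0, "rz": 0, "gripper": 50}
    - {"x": 0, "y": 0, "z": -0.17, "rx": 0, "ry": 0, "rz": 0, "gripper": 50}
    - {"x": 0, "y": 0, "z": 0, "rx": 0, "ry": 0, "rz": 0, "gripper": 50}

```text
t: 14.05
tcp_pos: [478.2, 329.9, 116.7]
tcp_rot: [0.918, 0.398, -0.0, 0.0]
contact_force: [0.2, -0.6, -0.1]
opening: 49.9
gripper_force: 0.0
```

Emit:
carry_out:
  force: 30
  moves:
    - {"x": 0, "y": 0, "z": 0, "rx": 0, "ry": 0, "rz": 0, "gripper": 35}
    - {"x": 0, "y": 0, "z": 0, "rx": 0, "ry": 0, "rz": 0, "gripper": 28}
    - {"x": 0, "y": 0, "z": 0, "rx": 0, "ry": 0, "rz": 0, "gripper": 18}
    - {"x": 0, "y": 0, "z": 0, "rx": 0, "ry": 0, "rz": 0, "gripper": 18}
    - {"x": 0, "y": 0, "z": 0, "rx": 0, "ry": 0, "rz": 0, "gripper": 18}
    - {"x": 0, "y": 0, "z": 0, "rx": 0, "ry": 0, "rz": 0, "gripper": 18}

```text
t: 14.65
tcp_pos: [478.4, 330.0, 117.5]
tcp_rot: [0.918, 0.398, 0.0, 0.0]
contact_force: [0.3, -1.3, 3.9]
opening: 23.0
gripper_force: 30.0
```

```bash
python3 - <<'E'
from h import *
s=observe()
print(s['tcp_pos'],R.from_quat(s['tcp_rot']).as_matrix().round(3)[:,2],s['contact_force'],s['moment'],s['opening'],s['gripper_force'])
E
```

```text
[478.43184046 329.98854031 117.46931538] [ 0.001  0.    -1.   ] [ 0.34122635 -1.31170805  3.87798452] [-0.08439396 -0.02222461  0.00791173] 23.00167079470354 29.996472895145416
```

Emit:
carry_out:
  moves:
    - {"x": 0, "y": 0, "z": 0.2, "rx": 0, "ry": 0, "rz": 0, "gripper": 18}
    - {"x": 0, "y": 0, "z": 0.5, "rx": 0, "ry": 0, "rz": 0, "gripper": 18}
    - {"x": 0, "y": 0, "z": 0.7, "rx": 0, "ry": 0, "rz": 0, "gripper": 18}
    - {"x": 0, "y": 0, "z": 0.7, "rx": 0, "ry": 0, "rz": 0, "gripper": 18}
    - {"x": 0, "y": 0, "z": 0.7, "rx": 0, "ry": 0, "rz": 0, "gripper": 18}
    - {"x": 0, "y": 0, "z": 0.7, "rx": 0, "ry": 0, "rz": 0, "gripper": 18}
    - {"x": 0, "y": 0, "z": 0.7, "rx": 0, "ry": 0, "rz": 0, "gripper": 18}
    - {"x": 0, "y": 0, "z": 0.5, "rx": 0, "ry": 0, "rz": 0, "gripper": 18}
    - {"x": 0, "y": 0, "z": 0.2, "rx": 0, "ry": 0, "rz": 0, "gripper": 18}
    - {"x": 0, "y": 0, "z": 0, "rx": 0, "ry": 0, "rz": 0, "gripper": 18}

```text
t: 15.65
tcp_pos: [478.3, 330.0, 240.2]
tcp_rot: [0.918, 0.398, 0.0, -0.0]
contact_force: [0.1, -0.4, -1.8]
opening: 23.5
gripper_force: 30.0
```

```bash
python3 - <<'E'
from h import *
im,d=get_image('side');cv2.imwrite('pics/side3.png',im);W=cloud('side',d)
s=observe();p,Rt=s['tcp_pos'],R.from_quat(s['tcp_rot']).as_matrix()
print(p,s['contact_force'],s['opening'])
# predicted tip assuming TCP 37 above probe origin
tip=p+Rt[:,2]*107;print('pred tip',tip,proj('side',tip),proj('top',tip))
print([(r['score'],r['at']) for r in tip_of('side','tip')[:4]]);print([(r['score'],r['at']) for r in tip_of('side','probe')[:4]],proj('side',p+Rt[:,2]*37))
u,v=proj('side',tip)[0].astype(int)
cv2.imwrite('pics/c3.png',cv2.resize(im[v-85:v+35,u-80:u+80],(800,600),interpolation=cv2.INTER_CUBIC))
print('crop origin',u-80,v-85)
pad=np.array([534.5,-53.4,64.8]);Y=np.radians(46.9)
to(pad+N*160,Rtool(1,Y))
E
```

```text
[478.14891787 329.90591526 239.40685401] [ 0.31538587 -0.21065803 -1.23225407] 23.47510759816828
pred tip [478.13418534 329.89215737 132.40685591] [[318.8487397  365.12307196]] [[181.26692933 268.32864991]]
[]
[(0.9, [314.1, 339.6]), (0.89, [261.7, 395.9]), (0.84, [296.6, 452.2]), (0.4, [322.8, 409.6])] [[317.57864044 335.5502542 ]]
crop origin 238 280
t 15.8 shift [  0.17 -15.97  -0.95] turn [ 0.94 -3.21  0.27]
```

View pics/c3.png

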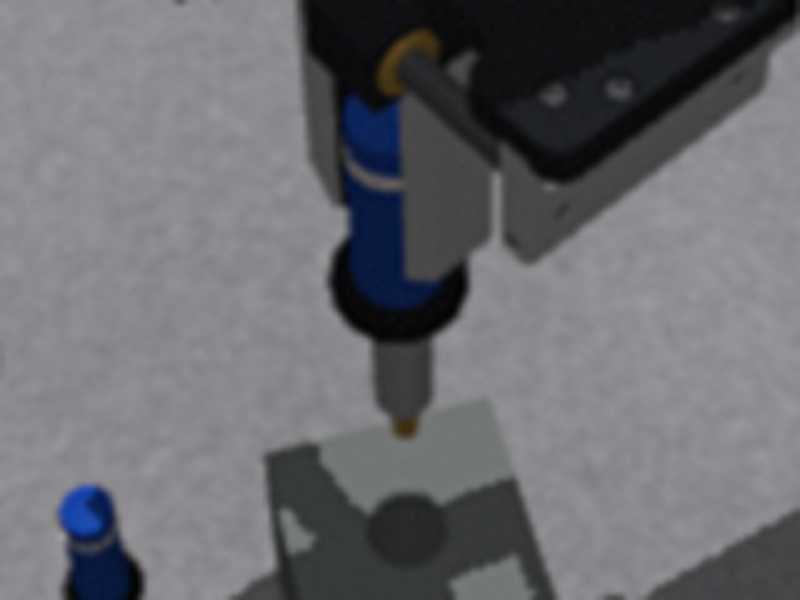

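The crop shows the probe hanging straight in the fingers, with its tip at side pixel (319,367). The predicted tip was (318.8,365), so the grasp is good. Next I move over the pad while tilting.

Emit:
carry_out:
  moves:
    - {"x": 0, "y": -0.5, "z": 0, "rx": 0, "ry": 0, "rz": 0, "gripper": 18}
    - {"x": 0, "y": -0.9, "z": 0, "rx": 0, "ry": 0, "rz": 0, "gripper": 18}
    - {"x": 0, "y": -1, "z": 0, "rx": 0, "ry": 0, "rz": 0, "gripper": 18}
    - {"x": 0, "y": -1, "z": 0, "rx": 0.1, "ry": -0.3, "rz": 0.03, "gripper": 18}
    - {"x": 0, "y": -1, "z": 0, "rx": 0.1, "ry": -0.3, "rz": 0.03, "gripper": 18}
    - {"x": 0, "y": -1, "z": 0, "rx": 0.1, "ry": -0.3, "rz": 0.03, "gripper": 18}
    - {"x": 0, "y": -1, "z": 0, "rx": 0.1, "ry": -0.3, "rz": 0.03, "gripper": 18}
    - {"x": 0, "y": -1, "z": 0, "rx": 0.1, "ry": -0.3, "rz": 0.03, "gripper": 18}
    - {"x": 0, "y": -1, "z": 0, "rx": 0.1, "ry": -0.3, "rz": 0.03, "gripper": 18}
    - {"x": 0, "y": -1, "z": 0, "rx": 0.1, "ry": -0.3, "rz": 0.03, "gripper": 18}

```text
t: 16.8
tcp_pos: [477.7, 93.3, 239.4]
tcp_rot: [0.907, 0.405, 0.116, 0.01]
contact_force: [-0.0, -0.4, -0.4]
opening: 23.7
gripper_force: 30.0
```

Emit:
carry_out:
  moves:
    - {"x": 0, "y": -1, "z": 0, "rx": 0.1, "ry": -0.3, "rz": 0.03, "gripper": 18}
    - {"x": 0, "y": -1, "z": 0, "rx": 0.1, "ry": -0.3, "rz": 0.03, "gripper": 18}
    - {"x": 0, "y": -1, "z": -0.1, "rx": 0.04, "ry": -0.3, "rz": 0.0, "gripper": 18}
    - {"x": 0.05, "y": -1, "z": -0.2, "rx": 0, "ry": -0.2, "rz": 0, "gripper": 18}
    - {"x": 0.05, "y": -1, "z": -0.2, "rx": 0, "ry": 0, "rz": 0, "gripper": 18}
    - {"x": 0.05, "y": -1, "z": -0.2, "rx": 0, "ry": 0, "rz": 0, "gripper": 18}
    - {"x": 0.02, "y": -0.6, "z": -0.2, "rx": 0, "ry": 0, "rz": 0, "gripper": 18}
    - {"x": 0, "y": 0, "z": 0, "rx": 0, "ry": 0, "rz": 0, "gripper": 18}
    - {"x": 0, "y": 0, "z": 0, "rx": 0, "ry": 0, "rz": 0, "gripper": 18}
    - {"x": 0, "y": 0, "z": 0, "rx": 0, "ry": 0, "rz": 0, "gripper": 18}

```text
t: 17.8
tcp_pos: [482.4, -69.5, 217.4]
tcp_rot: [0.897, 0.405, 0.172, 0.022]
contact_force: [0.7, 0.9, -0.2]
opening: 23.5
gripper_force: 30.0
```

```bash
cat > q.py <<'E'
from h import *
import sys
k=sys.argv[1];h=float(sys.argv[2])
out=[]
for c in('side','top'):
    im,d=get_image(c);cv2.imwrite(f'pics/{c}{k}.png',im)
    s=observe();p,Rt=s['tcp_pos'],R.from_quat(s['tcp_rot']).as_matrix()
    tip=p+Rt[:,2]*107
    pad=np.array([534.5,-53.4,64.8])
    u,v=(proj(c,pad)[0]).round().astype(int)
    print(c,'pred tip',tip.round(1),proj(c,tip).round(1),'pad',proj(c,pad).round(1),'crop',u-40,v-50,[(r['score'],r['at']) for r in tip_of(c,'tip')[:2]])
    out.append(cv2.resize(im[v-50:v+30,u-40:u+40],(400,400),interpolation=cv2.INTER_CUBIC))
cv2.imwrite(f'pics/c{k}.png',np.hstack(out))
print(p,s['contact_force'],s['opening'],'tool z',Rt[:,2].round(3),'-N',-N.round(3),'t',s['t'],'tip height over pad',(tip-pad)@N,'lateral',((tip-pad)-((tip-pad)@N)*N).round(1))
Y=np.radians(46.9);to(pad+N*h,Rtool(1,Y))
E
python3 q.py 4 130
```

```text
side pred tip [517.5 -58.6 116.9] [[320.9 195.7]] pad [[313.  216.5]] crop 273 166 [(0.46, [321.9, 196.8]), (0.39, [210.9, 236.9])]
top pred tip [517.6 -58.7 116.9] [[371.  251.6]] pad [[366.  248.2]] crop 326 198 []
[482.53807669 -69.47446551 217.41860979] [-0.39976925  0.46529919 -0.95593825] 23.70517247822411 tool z [ 0.327  0.101 -0.94 ] -N [ 0.327  0.101 -0.94 ] t 17.95 tip height over pad 55.01744131200688 lateral [1.  0.3 0.4]
t 18.0 shift [ 0.38  0.12 -1.22] turn [ 0.01  0.01 -0.03]
```

View pics/c4.png

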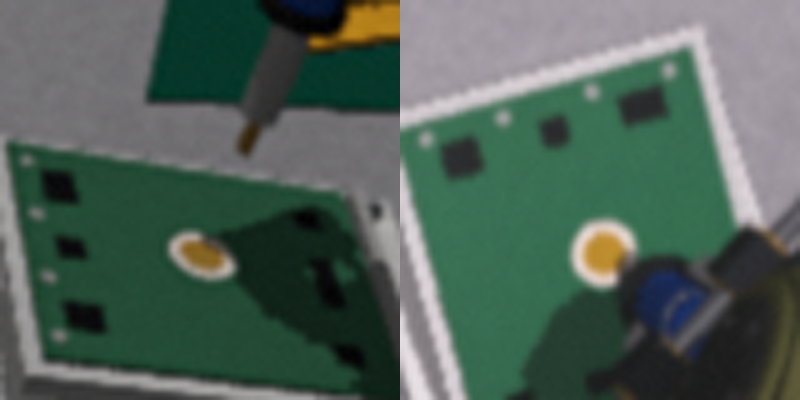

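Tip at side pixel (321.6,196.6) matches the prediction within a pixel. The pad is at (313,216.5). Approaching along the normal.

Emit:
carry_out:
  moves:
    - {"x": 0.115, "y": 0.036, "z": -0.357, "rx": 0, "ry": 0, "rz": 0, "gripper": 18}
    - {"x": 0.115, "y": 0.036, "z": -0.357, "rx": 0, "ry": 0, "rz": 0, "gripper": 18}
    - {"x": 0.115, "y": 0.036, "z": -0.357, "rx": 0, "ry": 0, "rz": 0, "gripper": 18}
    - {"x": 0.115, "y": 0.036, "z": -0.357, "rx": 0, "ry": 0, "rz": 0, "gripper": 18}
    - {"x": 0.115, "y": 0.036, "z": -0.357, "rx": 0, "ry": 0, "rz": 0, "gripper": 18}
    - {"x": 0, "y": 0, "z": 0, "rx": 0, "ry": 0, "rz": 0, "gripper": 18}
    - {"x": 0, "y": 0, "z": 0, "rx": 0, "ry": 0, "rz": 0, "gripper": 18}
    - {"x": 0, "y": 0, "z": 0, "rx": 0, "ry": 0, "rz": 0, "gripper": 18}

```text
t: 18.8
tcp_pos: [497.0, -65.6, 172.9]
tcp_rot: [0.897, 0.405, 0.173, 0.022]
contact_force: [-0.7, 0.1, -0.4]
opening: 23.5
gripper_force: 30.0
```

```bash
python3 q.py 5 107; python3 - <<'E'
from h import *
F=[]
for i in range(5): get_image('side');s=observe();F.append([*s['contact_force'],*s['tcp_pos']])
F=np.array(F);print('F mean',F.mean(0).round(2),F.std(0).round(2),'F.N',(F[:,:3]@N).round(2))
E
```

```text
side pred tip [532.1 -54.9  72.5] [[314.1 213.3]] pad [[313.  216.5]] crop 273 166 []
top pred tip [532.  -54.9  72.4] [[367.  248.7]] pad [[366.  248.2]] crop 326 198 []
[496.99089762 -65.65349163 172.9363632 ] [-0.09620242  0.53232561 -1.5435281 ] 23.820547929023103 tool z [ 0.328  0.101 -0.939] -N [ 0.327  0.101 -0.94 ] t 18.95 tip height over pad 8.109024094458903 lateral [ 0.2 -0.7 -0. ]
t 19.0 shift [ 0.1   0.06 -0.3 ] turn [ 0.01  0.01 -0.02]
F mean [ 3.8000e-01 -2.8000e-01 -1.0700e+00  4.9693e+02 -6.5600e+01  1.7273e+02] [0.18 0.69 0.5  0.02 0.02 0.07] F.N [-1.02 -1.99 -0.98 -0.99 -0.5 ]
```

View pics/c5.png

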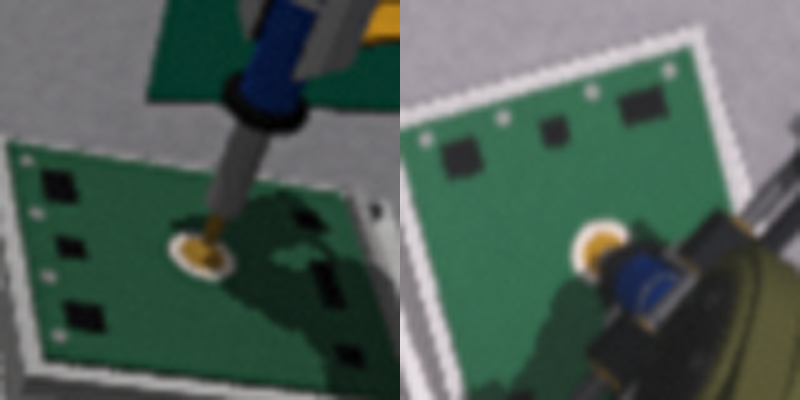

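Emit:
carry_out:
  moves:
    - {"x": 0.04, "y": 0.03, "z": -0.113, "rx": 0, "ry": 0, "rz": 0, "gripper": 18}
    - {"x": 0, "y": 0, "z": 0, "rx": 0, "ry": 0, "rz": 0, "gripper": 18}
    - {"x": 0, "y": 0, "z": 0, "rx": 0, "ry": 0, "rz": 0, "gripper": 18}

```text
t: 19.55
tcp_pos: [497.9, -64.8, 169.6]
tcp_rot: [0.898, 0.405, 0.172, 0.022]
contact_force: [-0.1, -1.1, -0.1]
opening: 23.3
gripper_force: 30.0
```

```bash
cat > f.py <<'E'
from h import *
pad=np.array([534.5,-53.4,64.8]);F=[]
for i in range(10): get_image('side');s=observe();F.append([*s['contact_force'],*s['tcp_pos']])
F=np.array(F);p=F[:,3:].mean(0);Rt=R.from_quat(s['tcp_rot']).as_matrix();e=p+107*Rt[:,2]-pad
print('t',s['t'],'F',F[:,:3].mean(0).round(2),'F.N',(F[:,:3].mean(0)@N).round(2),'+-',((F[:,:3]@N).std()/3).round(2),'height',(e@N).round(2),'lat',(e-(e@N)*N).round(1),'p',p.round(2))
E
python3 f.py
```

```text
t 20.05 F [-0.27 -0.11 -1.  ] F.N -0.84 +- 0.14 height 4.74 lat [-0.  -0.1 -0. ] p [497.91 -64.81 169.76]
```

Free force is about -0.9 N. Continue in 2 mm steps.

Emit:
carry_out:
  moves:
    - {"x": 0.026, "y": 0.008, "z": -0.075, "rx": 0, "ry": 0, "rz": 0, "gripper": 18}
    - {"x": 0, "y": 0, "z": 0, "rx": 0, "ry": 0, "rz": 0, "gripper": 18}
    - {"x": 0, "y": 0, "z": 0, "rx": 0, "ry": 0, "rz": 0, "gripper": 18}

```text
t: 20.35
tcp_pos: [498.5, -64.6, 167.8]
tcp_rot: [0.898, 0.405, 0.172, 0.022]
contact_force: [0.4, -0.2, -1.7]
opening: 23.6
gripper_force: 30.0
```

```bash
python3 f.py
```

```text
t 20.85 F [-0.04  0.02 -0.96] F.N -0.89 +- 0.12 height 2.74 lat [-0.1 -0.1 -0. ] p [498.56 -64.61 167.88]
```

Emit:
carry_out:
  moves:
    - {"x": 0.026, "y": 0.008, "z": -0.075, "rx": 0, "ry": 0, "rz": 0, "gripper": 18}
    - {"x": 0, "y": 0, "z": 0, "rx": 0, "ry": 0, "rz": 0, "gripper": 18}
    - {"x": 0, "y": 0, "z": 0, "rx": 0, "ry": 0, "rz": 0, "gripper": 18}

```text
t: 21.15
tcp_pos: [499.2, -64.4, 165.9]
tcp_rot: [0.898, 0.405, 0.172, 0.022]
contact_force: [0.2, -0.1, -0.8]
opening: 23.6
gripper_force: 30.0
```

```bash
python3 f.py
```

```text
t 21.65 F [-0.06 -0.2  -0.91] F.N -0.81 +- 0.12 height 0.74 lat [-0.1 -0.1 -0. ] p [499.21 -64.41 166.  ]
```

Emit:
carry_out:
  moves:
    - {"x": 0.026, "y": 0.008, "z": -0.075, "rx": 0, "ry": 0, "rz": 0, "gripper": 18}
    - {"x": 0, "y": 0, "z": 0, "rx": 0, "ry": 0, "rz": 0, "gripper": 18}
    - {"x": 0, "y": 0, "z": 0, "rx": 0, "ry": 0, "rz": 0, "gripper": 18}

```text
t: 21.95
tcp_pos: [499.9, -64.2, 164.2]
tcp_rot: [0.898, 0.405, 0.172, 0.022]
contact_force: [-0.6, -0.3, 0.6]
opening: 23.8
gripper_force: 30.0
```

```bash
python3 f.py
```

```text
t 22.45 F [-0.43 -0.31  0.89] F.N 1.01 +- 0.13 height -1.21 lat [ 0.  -0.2 -0. ] p [499.9  -64.23 164.18]
```

Emit:
carry_out:
  moves:
    - {"x": 0.026, "y": 0.008, "z": -0.075, "rx": 0, "ry": 0, "rz": 0, "gripper": 18}
    - {"x": 0.026, "y": 0.008, "z": -0.075, "rx": 0, "ry": 0, "rz": 0, "gripper": 18}
    - {"x": 0.013, "y": 0.004, "z": -0.038, "rx": 0, "ry": 0, "rz": 0, "gripper": 18}
    - {"x": 0, "y": 0, "z": 0, "rx": 0, "ry": 0, "rz": 0, "gripper": 18}
    - {"x": 0, "y": 0, "z": 0, "rx": 0, "ry": 0, "rz": 0, "gripper": 18}
    - {"x": 0, "y": 0, "z": 0, "rx": 0, "ry": 0, "rz": 0, "gripper": 18}

```text
t: 23.05
tcp_pos: [501.5, -63.7, 159.5]
tcp_rot: [0.898, 0.405, 0.172, 0.022]
contact_force: [-0.4, -0.4, 2.4]
opening: 23.4
gripper_force: 30.0
```

```bash
python3 f.py; python3 f.py; python3 q.py 6 101 | tail -2
```

```text
t 23.55 F [-0.41 -0.6   2.17] F.N 2.23 +- 0.13 height -6.22 lat [-0.  -0.2 -0. ] p [501.5  -63.72 159.46]
t 24.05 F [-0.32 -0.86  2.31] F.N 2.36 +- 0.14 height -6.24 lat [-0.  -0.2 -0. ] p [501.49 -63.72 159.44]
[501.50097601 -63.71784204 159.43317016] [ 0.39842395 -0.46987378  2.03053906] 23.798389863514437 tool z [ 0.327  0.101 -0.94 ] -N [ 0.327  0.101 -0.94 ] t 24.2 tip height over pad -6.248855292152967 lateral [-0.  -0.2 -0. ]
t 24.25 shift [-0.    0.01  0.01] turn [ 0.01  0.   -0.02]
```

View pics/c6.png

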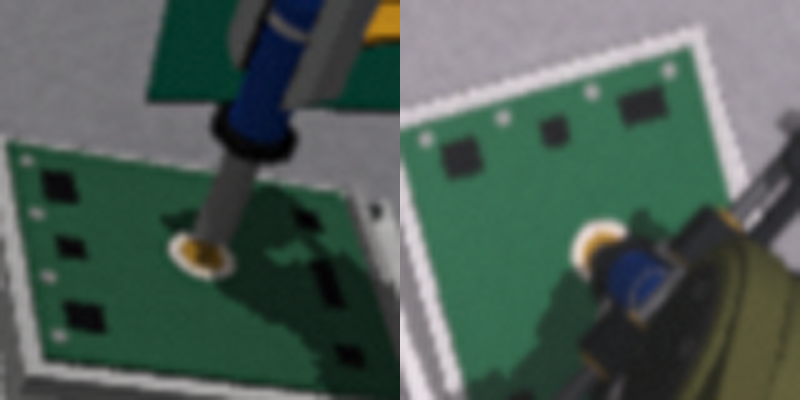

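The crop shows the tip on the gold pad at side pixel (314,216). I check squareness once more, then hand in.

```bash
python3 - <<'E'
from h import *
s=observe();p,z=s['tcp_pos'],R.from_quat(s['tcp_rot']).as_matrix()[:,2]
for k in(-25,30,34,100):print(k,((proj('side',p+z*k)[0]-[273,166]+.5)*5).round(0))
im,d=get_image('side');W=cloud('side',d);b,g,r=[im[...,i].astype(int) for i in range(3)]
V,U=np.mgrid[0:480,0:640];m=(abs(U-323)<18)&(abs(V-182)<26)&(b>r+25)&(b>g+15)&(d>0)
P=W[m];P=P[np.linalg.norm(np.cross(P-p,z),axis=1)<20]
from scipy.optimize import least_squares
def f(q):
    a=-N+np.array([q[2],q[3],0]);a/=np.linalg.norm(a);return np.linalg.norm(np.cross(P-(p+[q[0],q[1],0]),a),axis=1)-12
o=least_squares(f,[0,0,0,0],loss='soft_l1');print(len(P),o.x.round(3),np.std(o.fun).round(2))
E
```

```text
-25 [303.   7.]
30 [257. 120.]
34 [254. 128.]
100 [203. 253.]
285 [-1.004  1.707  0.031 -0.014] 2.26
```

```bash
python3 -c "
from h import *
s=observe();print(s['t'],s['contact_force'],s['gripper_force']);print(hand_in())"
```

```text
24.3 [ 0.3249528  -0.03117561  2.15100604] 29.995484948158264
the job is handed in; nothing more can be done
None
```

I handed the job in at 24.3 s: the yellow mask lies flat on the green mat, and the gripper is holding the middle probe on the gold pad, about square to the panel, with its spring tip pushed in about halfway (estimated 6.5–7 mm of 14).

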